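Fit the lamp module into the microscope light source

TASK

Take the finned lamp module out of the storage block and fit it into the bayonet port on the sloping face of the microscope light source: enter its two lugs through the slots, push it in against the spring, turn it clockwise a quarter (80 degrees, to the stop) and let the spring lift it until it clicks home, locked. Let go of it, and leave the dust plug, the oil bottle, the slide box and the dish where they are.

Things in the scene. Friction and masses are not known exactly. Their poses are not given: they have to be found in the camera images.
- lamp_mid (a point): Middle of the loose lamp module (100 to 170 g, 68 mm tall; point on its axis, 34 mm from either end). z: along its axis to the grip head; x: along its two lugs (half a turn about z is the same). Stands upright in a well of the storage block, any yaw, lower end 6 mm above the bench. Above 30 mm from the lower end: black grip head, 40 mm long in x, 30 mm wide in y, flat sides, fine lines on top.
- lamp_tip (a point): Centre of the lamp module's lower end, same axes. From here up (along z): tapered nose, radius 10 growing to 15 mm in the first 6 mm; aluminium shank of 30 mm diameter to 24 mm; on it two opposite steel lugs from 6 to 12 mm, each 8 mm wide, reaching 22 mm from the axis along +x and -x; black flange of 46 mm diameter from 24 to 30 mm; then the grip head to 68 mm.
- port: Bayonet port in the sloping face of the light source's white lamp house (114 mm square). Origin: middle of the throat, level with the face, 145 mm above the bench. z: out of the face, 25 degrees from vertical, leaning roughly to the robot; x: up the slope. Round throat of 35 mm diameter with two opposite slots 13 mm wide, reaching 25.5 mm from the axis. Nothing stands in front of the face.
- port_entry (a point): Black tick on the port's face, 43 mm from its centre, in line with the entry slots: 80 degrees anticlockwise of the port's x, seen from outside (positive about z). Enter with the lugs on this line, push in along -z. The lugs can turn only when the lamp's lower end is more than 21 mm below the face (flange meets the face at 24 mm).
- port_lock (a point): Black dot on the port's face, 43 mm from its centre along the port's x: the locked direction of the lugs, 80 degrees clockwise from entry. Stops lie about 6 degrees beyond each end of the turn. Here the lugs rise 4 mm into notches: locked home, the lamp's lower end is 17 mm below the face and its flange 7 mm above the face, with some play.
- spring (a joint): How far the sprung brass plate in the port is pressed in (m): 0 at rest, 15 mm below the face; the lamp's lower end presses on it. 5 N to start it, 0.7 N more per mm. About 0.002 with the lamp locked home, 0.006 when the lugs just come free to turn, 0.009 with the flange on the face.
- stand: White storage block on the bench, 85 mm (x) by 190 mm (y), 20 mm high, origin under its centre; does not move. Two round wells of 48 mm diameter, 14 mm deep, at y = -50 mm and +50 mm. One holds the lamp module, the other the dust plug.
- plug_mid (a point): Middle of the grey dust plug, 46 mm tall, 46 mm wide, with a small round knob and no lugs. Stands in the other well; to be left there.
- oil_bottle: Small amber oil bottle, 30 mm wide, 68 mm tall, loose on the bench; origin under its centre. To be left alone.
- slide_box: Grey slide box 85 x 70 x 34 mm, loose on the bench; origin under its centre. To be left alone.
- dish: Closed clear dish, 60 mm wide, 16 mm tall, loose on the bench; origin under its centre. To be left alone.
Mind the look-alikes: they are no part of the job. Of the things shaped like the part that bears lamp_mid, the black one is meant.

How it is judged (in metres and radians):
On the way, in this order (a step that is already met when the one before it is completed fails the run):
1. the lamp module is lifted out of the storage block (height (world z) of lamp_mid above 0.075 m), for 0.1 s.
2. the lamp module is in the throat of the port and pressed in against the spring (value of joint spring above 0.005 m and z of lamp_mid in the frame of port below 0.0145 m and angle between the z axis of lamp_mid and the z axis of port, either way round below 0.2 rad), for 0.05 s.
At the end, for the whole second after the job is handed in: The lamp module sits locked in the port: lugs within 15 degrees of the locked direction, axis within 8 degrees and 6 mm of the port's, risen on its spring into the notches (its middle 14.8 to 19 mm outside the face, 17 mm being exact), at rest and released (angle between the x axis of lamp_mid and the x axis of port, either way round below 0.26 rad and angle between the z axis of lamp_mid and the z axis of port, either way round below 0.14 rad and z of lamp_mid in the frame of port between 0.0148 and 0.019 m and x of lamp_mid in the frame of port between -0.006 and 0.006 m and y of lamp_mid in the frame of port between -0.006 and 0.006 m and velocity of joint spring below 0.02 m/s); the robot touches nothing.
It fails at once if the dust plug is moved out of place (25 mm) (distance of plug_mid from where it was at the start of the episode above 0.025 m).
It fails at once if the oil bottle is moved 25 mm or tipped (distance of oil_bottle from where it was at the start of the episode above 0.025 m or angle between oil_bottle's own z axis and vertical above 0.5 rad).
It fails at once if the slide box is moved 25 mm (distance of slide_box from where it was at the start of the episode above 0.025 m).
It fails at once if the dish is moved 25 mm (distance of dish from where it was at the start of the episode above 0.025 m).
It also fails if it takes over 51 s, if anything falls off the work surface, if the arm or the gripper's body presses on something with over 40 N, if the wrist force passes 120 N, or if a joint passes its speed limit or range.

ROBOT

A 6-joint arm with a two-finger parallel gripper is mounted at the origin on the work surface. World frame = base frame: x ahead of the robot, y to its left, z up, the work surface at z = 0. Lengths are in mm, angles in rad, forces in N, time in s.
With the tool pointing down it reaches from about 300 to 775 mm from the base axis. Payload 14.6 kg.
Tool frame: the origin (TCP) lies between the finger pads; the fingertips stand 19 mm ahead of it and the grasp point (between the pads) is the TCP; z points along the fingers, y is the line along which they close (so a half turn about z gives the same grasp; the last joint's range is limited). The gripper opens to 94 mm and grips with 3 to 60 N. Pads are 16 mm wide; open, the fingers measure 119 mm over their backs; the gripper's body (75 mm by 177 mm) begins 78 mm behind the grasp point.
Start: joints at [1.168, 0.3, 1.521, -0, 1.321, -0.067], TCP at [181.236, 519.272, 224.446] pointing down, gripper open.
Joint ranges: [-3.03, 3.03], [-0.79, 2.21], [0.23, 2.52], [-1.04, 4.18], [0, 3.07], [-2.55, 2.55]. Speed limits (rad/s): [2.22, 2.22, 2.57, 3.14, 3.14, 3.14].

INTERFACE

Orientations are given as [roll, pitch, yaw] about the fixed x, y, z axes, in that order (R = Rz(yaw) Ry(pitch) Rx(roll)).
In Python, from cell import monitor, imaging, job, find_in, trace gives the robot as it stands. The module is installed in compiled form; this text tells all that it offers.
- The arm moves only by the tool arm_command, never from a script. Its argument "steps" is a list of rows, each a list of 5 numbers: the opening, from 0 (shut) to 1 (fully open), then the shift along the tool's x, y, z in mm, then the turn about the tool's z in degrees. In form: [[gripper, dx, dy, dz, turn], ...]. A call has 1 to 20 rows; each row is the pose to reach, as a shift and turn from the pose commanded when the call began, along the tool's axes at that moment; what a row does not reach only later rows make up. A row lasts 1/8 s, in which the tool goes at most 62.5 mm and 10.7 degrees, less where a joint would pass 70% of its speed; a pose out of reach is approached as far as the arm can. A call with a gripper value outside its range is refused whole. The fingers move at their own pace and stop on an object; "force" is the grip in N (left out, the last holds). Time passes only in rows, so rows that repeat a pose let the fingers close. It gives the time, the measured TCP pose, the force, the opening and the grip force at its end, in the units of the state.
- monitor.read_state(): the state, without advancing time (a new reading comes with each control period).
- imaging.camera(name): name is "scene" or "top" or "wrist"; returns a dict with "img" (420x560x3 uint8, red, green, blue), "mtx" (3x3 intrinsics, pixels), "D" ([k1, k2, p1, p2, k3] as OpenCV has them; the pictures are not rectified), "view" (4x4, takes a point from world to camera coordinates). Camera axes: x right, y down, z forward; pixel columns grow to the right and rows downward; lengths in mm; the calibration is good to about 2 mm. A picture is of the moment at which its call begins. There is no depth.
- job.sign_off(): hands the job in; it is judged then, once.
Trained networks look in a picture, given as the dict that the camera call returned (one of the last four; its "shot" number tells which), for a name from the list of things; names that differ only in an ending like _2 or _b are one class to them, and where a whole thing is asked for, a point or a joint stands for the part that bears it (a point fixed in the world has none). Each returns a list of dicts, best first, with "p" (0 to 1); they miss things now and then, are a little off and sometimes report something else, mostly with a low value. They report only what shows in the picture. A call takes as long as a camera call. They do not tell look-alikes from the thing itself.
- find_in(picture, target): "rect" ([centre column, centre row, width, height] in pixels, round what is visible of it).
- trace(picture, target): "region" (420x560 bool, what is visible of it) and "rect" ([centre column, centre row, width, height] in pixels, round what is visible of it).
The state is a dict: "clock": time; "joints": joint angles; "qd": joint speeds; "effort": joint torques, N m; "eef_pos": TCP position; "eef_rot": TCP orientation; "wrist_force": force on the tool from outside, world axes, zero at the start; "moment": the same for the moment, N m; "finger_gap": finger opening in mm; "finger_force": force on a finger pad.
Only numpy, scipy, OpenCV 4.12 (cv2) and the standard library are available. Lean on these libraries where they do the work, as an engineer would, in place of code of your own. Each camera call takes 0.05 s, during which the arm holds its last target. There are 200 camera calls.

## Working session

There is one attempt and no reset: what is moved stays moved. The work goes in short steps, Python scripts to look and compute and a tool call to move; the robot and the scene stay as the last step left them, time stands still between calls to the robot, and variables do not carry over. Pictures are saved under pics/ and viewed, at most 10 in all, crops included, and the job is handed in when it is done.

Besides the shell and the picture viewer there is one more tool, called after "Request:" by a JSON object that holds its "api" and its "payload". arm_command: Moves the arm, as the interface text tells. Its arguments: {"type":"object","properties":{"steps":{"type":"array","items":{"type":"array","items":{"type":"number"}}},"force":{"type":"number"}},"required":["steps"]}

```bash
mkdir -p pics; cat > h.py <<'E'
import numpy as np, cv2
from scipy.spatial.transform import Rotation as Ro
from cell import monitor, imaging, job, find_in, trace
def proj(c,P):
    V=np.array(c["view"]);P=np.atleast_2d(np.array(P,float))
    r,_=cv2.Rodrigues(V[:3,:3]); return cv2.projectPoints(P,r,V[:3,3],np.array(c["mtx"]),np.array(c["D"]))[0][:,0]
def ray(c,uv):
    V=np.array(c["view"]); n=cv2.undistortPoints(np.array([[uv]],float),np.array(c["mtx"]),np.array(c["D"]))[0,0]
    d=V[:3,:3].T@np.array([n[0],n[1],1]); o=-V[:3,:3].T@V[:3,3]; return o,d/np.linalg.norm(d)
def atz(c,uv,z):
    o,d=ray(c,uv); return o+d*(z-o[2])/d[2]
def tri(obs):
    A=np.zeros((3,3));b=np.zeros(3)
    for c,uv in obs:
        o,d=ray(c,uv);M=np.eye(3)-np.outer(d,d);A+=M;b+=M@o
    X=np.linalg.solve(A,b);return X,[np.linalg.norm((np.eye(3)-np.outer(ray(c,u)[1],ray(c,u)[1]))@(X-ray(c,u)[0])) for c,u in obs]
def save(img,n): cv2.imwrite("pics/"+n,cv2.cvtColor(np.ascontiguousarray(img),cv2.COLOR_RGB2BGR))
E
python3 - <<'E'
from h import *
np.set_printoptions(precision=1,suppress=True)
ims=[]
for n in ["scene","top"]:
    c=imaging.camera(n);ims.append(c["img"])
    print(n,-np.array(c["view"])[:3,:3].T@np.array(c["view"])[:3,3])
    for t in ["lamp_mid","lamp_tip","port","port_entry","port_lock","stand","plug_mid","oil_bottle","slide_box","dish"]:
        print(t,[(np.round(d["rect"]),round(d["p"],2)) for d in find_in(c,t)[:4]])
    save(c["img"],n+".png")
E
```

```text
scene [ 956.9 -645.5  706.1]
lamp_mid [(array([339., 170.,  20.,  25.]), 0.84), (array([327., 188.,  18.,  28.]), 0.67), (array([375., 198.,  22.,  28.]), 0.58)]
lamp_tip [(array([327., 188.,  20.,  26.]), 0.92), (array([339., 170.,  15.,  26.]), 0.75), (array([376., 199.,  18.,  30.]), 0.59)]
port [(array([225., 299., 103.,  76.]), 0.84), (array([316., 213.,  52.,  48.]), 0.19)]
port_entry [(array([223., 297.,  97.,  73.]), 0.9)]
port_lock [(array([225., 298., 100.,  76.]), 0.93)]
stand [(array([316., 211.,  51.,  49.]), 0.62), (array([222., 232.,  20.,  31.]), 0.49)]
plug_mid [(array([316., 215.,  15.,  19.]), 0.52)]
oil_bottle [(array([222., 232.,  17.,  28.]), 0.64), (array([361., 286.,  51.,  49.]), 0.16)]
slide_box [(array([362., 285.,  54.,  47.]), 0.9)]
dish [(array([287., 272.,  24.,  27.]), 0.92)]
top [ 356.5   63.2 1138.2]
lamp_mid [(array([147., 224.,  24.,  22.]), 0.84), (array([188., 166.,  26.,  27.]), 0.72), (array([198., 225.,  19.,  25.]), 0.67)]
lamp_tip [(array([146., 225.,  24.,  21.]), 0.77), (array([198., 223.,  24.,  23.]), 0.56), (array([189., 169.,  24.,  29.]), 0.56)]
port [(array([430., 215.,  68.,  64.]), 0.81)]
port_entry [(array([433., 214.,  65.,  64.]), 0.87)]
port_lock [(array([432., 217.,  73.,  62.]), 0.86)]
stand [(array([222., 225.,  89.,  50.]), 0.96), (array([432., 220.,  13.,  15.]), 0.49)]
plug_mid [(array([244., 220.,  25.,  19.]), 0.83)]
oil_bottle [(array([221., 224.,  93.,  46.]), 0.66), (array([314., 301.,  15.,  12.]), 0.63), (array([198., 224.,  22.,  25.]), 0.26)]
slide_box [(array([432., 218.,  69.,  65.]), 0.74), (array([321., 150.,  40.,  47.]), 0.63)]
dish []
```

View pics/scene.png

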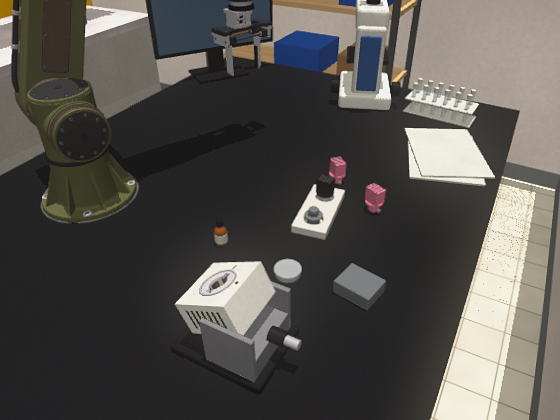

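View pics/top.png

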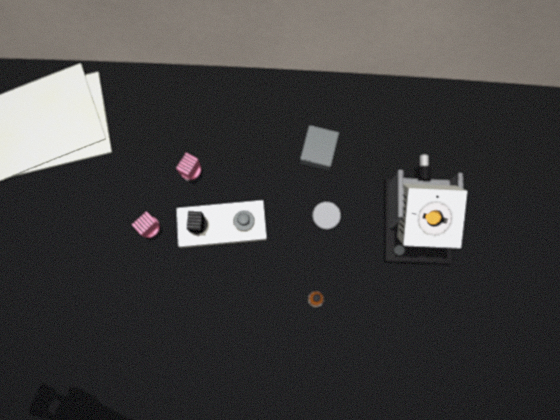

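The black head at scene (327,188) / top (196,222) in the storage block is the lamp. The pink ones at scene (339,170) and (375,198) are look-alikes. The plug is at scene (314,214) / top (244,220), and the port is at top (434,218). Next I measure, and confirm in an enlarged crop.

```bash
python3 - <<'E'
from h import *
np.set_printoptions(precision=1,suppress=True)
s=monitor.read_state(); print(s["eef_pos"],s["eef_rot"],s["finger_gap"],s["clock"])
T=imaging.camera("top");S=imaging.camera("scene")
for uv,z in [((196,222),74),((244,220),50),((434,218),145),((147,224),74),((189,166),74),((316,299),68),((326,215),16),((320,147),34),((178,208),20),((263,202),20),((266,239),20),((178,246),20),((198,225),20)]: print(uv,atz(T,uv,z))
print(tri([(T,(196,222)),(S,(326,182))]),tri([(T,(434,218)),(S,(218,283))]))
a=cv2.resize(T["img"][190:260,150:250],(560,392),interpolation=2)
b=cv2.resize(T["img"][165:265,380:480],(560,560),interpolation=2)[:, :240*0+560]
c=cv2.resize(S["img"][250:350,170:310],(784,560),interpolation=2)
save(cv2.resize(np.vstack([np.hstack([cv2.resize(a,(400,280)),cv2.resize(b,(400,280))]),np.hstack([cv2.resize(c,(400,280)),cv2.resize(S["img"][165:235,285:385],(400,280),interpolation=2)])]),(800,560)),"crop.png")
E
```

```text
[181.2 519.3 224.5] [ 3.1 -0.   2.8] 94.16695625096342 1.1
(196, 222) [574.1 261.2  74. ]
(244, 220) [589.1 163.8  50. ]
(434, 218) [ 593.5 -215.8  145. ]
(147, 224) [564.  363.5  74. ]
(189, 166) [695.3 288.1  74. ]
(316, 299) [430.1   4.6  68. ]
(326, 215) [617.8 -12.4  16. ]
(320, 147) [768.8   8.1  34. ]
(178, 208) [614.3 314.1  20. ]
(263, 202) [638.4 127.7  20. ]
(266, 239) [556.2 115.8  20. ]
(178, 246) [529.9 305.4  20. ]
(198, 225) [578.7 266.2  20. ]
(array([578.7, 264.8,  62.6]), [np.float64(2.6490808037754365), np.float64(2.649080803775254)]) (array([ 594.4, -216.7,  141.7]), [np.float64(0.06037658204095158), np.float64(0.0603765820411329)])
```

View pics/crop.png

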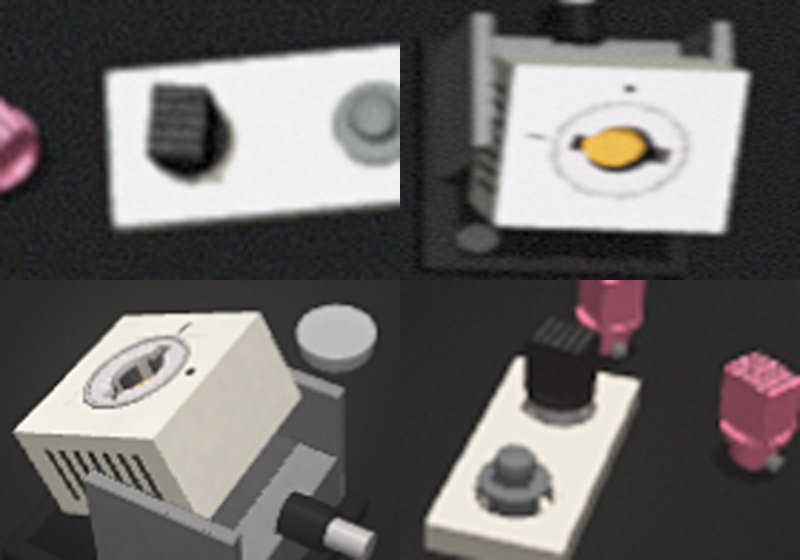

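```bash
cat > fit.py <<'E'
from h import *
from scipy.optimize import least_squares, minimize
a=np.linspace(0,2*np.pi,24,endpoint=False)
def lamp_pts(R,p):  # p = tip position, hulls: head and flange(+shank)
    head=np.array([[sx*20,sy*15,z] for sx in(1,-1) for sy in(1,-1) for z in(30,68)],float)
    fl=np.array([[23*np.cos(t),23*np.sin(t),z] for t in a for z in(24,30)])
    sh=np.array([[r*np.cos(t),r*np.sin(t),z] for t in a for r,z in((10,0),(15,6),(15,24))])
    return [h@R.T+p for h in (head,fl,sh)]
def mask(c,parts,k=4):
    m=np.zeros((420*k,560*k),np.uint8)
    for P in parts: cv2.fillConvexPoly(m,cv2.convexHull(np.round(proj(c,P)*k+k/2).astype(np.int32)),1)
    return cv2.resize(m.astype(np.float32),(560,420),interpolation=cv2.INTER_AREA)
def portT(x,y,z,yaw):
    return Ro.from_euler('z',yaw).as_matrix()@Ro.from_euler('y',-25,degrees=True).as_matrix(),np.array([x,y,z])
E
python3 - <<'E'
from fit import *
np.set_printoptions(precision=2,suppress=True)
T=imaging.camera("top");S=imaging.camera("scene")
obs=[]
for c,n in((T,"top"),(S,"scene")):
    for r in trace(c,"lamp_mid")[:3]:
        q=r["rect"]; t=(196,222) if n=="top" else (327,188)
        if abs(q[0]-t[0])+abs(q[1]-t[1])<12: obs.append((c,r["region"].astype(float)));print(n,q,r["p"],r["region"].sum());break
def cost(v):
    R=Ro.from_euler('z',v[2]).as_matrix(); s=0
    for c,g in obs:
        m=mask(c,lamp_pts(R,[v[0],v[1],6])[:2]); s+=np.abs(m-g).sum()
    return s
for y0 in np.deg2rad([-60,-30,0,30,60,90]):
    r=minimize(cost,[577,264,y0],method='Nelder-Mead',options=dict(initial_simplex=[[577,264,y0],[583,264,y0],[577,270,y0],[577,264,y0+.3]],maxiter=80))
    print(r.x[:2],np.rad2deg(r.x[2]),r.fun)
# port
P=lambda v:(lambda R,p:np.array([p,R@[43,0,0]+p,R@[43*np.cos(np.deg2rad(80)),43*np.sin(np.deg2rad(80)),0]+p]))(*portT(v[0],v[1],145,v[2]))
ot=np.array([[434.8,218.3],[437.1,196.6],[414.1,213.5]]);os_=np.array([[170+136/400*140-0.0,250+(371-280)/2.8],[170+190/400*140,250+(371-280)/2.8],[170+184/400*140,250+(327-280)/2.8]])
for use in("t","s","ts"):
    f=lambda v:np.concatenate([(proj(T,P(v))-ot).ravel()*('t' in use),(proj(S,P(v))-os_).ravel()*('s' in use)])
    r=least_squares(f,[594,-217,0.]);print(use,r.x[:2],np.rad2deg(r.x[2]),f(r.x))
E
```

```text
top [199.2, 225.0, 16.5, 25.6] 0.7 441
scene [326.4, 188.9, 21.9, 24.7] 0.85 435
[578.69 267.11] 1.0421683660171939 83.9375
[578.79 267.27] 0.39921261848434597 83.9375
[578.74 267.28] 1.5550004577980416 82.8125
[579.03 267.35] -1.375251653955676 86.375
[579.7  267.44] 1.462658498307816 93.75
[579.57 265.56] 73.70474707783077 152.75
t [ 593.17 -217.64] 0.4684149339334422 [ 0.15 -0.06  0.04  0.05 -0.19  0.01 -0.   -0.   -0.   -0.   -0.   -0.  ]
s [ 595.23 -218.32] 1.0560214045493919 [ 0.   -0.    0.   -0.    0.   -0.    0.03 -0.08  0.01  0.01 -0.04  0.07]
ts [ 594.22 -217.85] 0.8116504661480289 [ 0.25 -0.58  0.02 -0.47 -0.1  -0.38 -0.3  -0.46 -0.41 -0.32 -0.3  -0.24]
```

```bash
cat >> h.py <<'E'
def go(x,y,z,psi):   # shift/turn in tool axes to reach TCP x,y,z with finger line heading psi (deg)
    s=monitor.read_state(); R=Ro.from_euler('xyz',s["eef_rot"]).as_matrix(); p=np.array(s["eef_pos"])
    h=np.degrees(np.arctan2(R[1,1],R[0,1])); t=-(psi-h)
    print("heading",round(h,1),"shift",np.round(R.T@(np.array([x,y,z])-p),1),"turn",round(t,1),"t",round(s["clock"],2))
E
python3 -c "
from h import *
go(579,267,170,1)"
```

```text
heading 70.8 shift [-458.7 -107.1   54.5] turn 69.8 t 1.4
```

Request:
{"api": "arm_command", "payload": {"steps": [[0.75,-459,-107,54,70],[0.75,-459,-107,54,70],[0.75,-459,-107,54,70],[0.75,-459,-107,54,70],[0.75,-459,-107,54,70],[0.75,-459,-107,54,70],[0.75,-459,-107,54,70],[0.75,-459,-107,54,70],[0.75,-459,-107,54,70],[0.75,-459,-107,54,70],[0.75,-459,-107,54,70]], "force": 8}}

```text
clock: 2.78
eef_pos: [578.6, 267.9, 170.8]
eef_rot: [3.141, -0.0, 1.585]
wrist_force: [-0.7, -0.0, -1.2]
finger_gap: 70.2
finger_force: 0.0
```

```bash
python3 - <<'E'
from fit import *
s=monitor.read_state();print(np.round(s["eef_pos"],1),np.round(s["eef_rot"],3),s["finger_gap"],np.round(s["joints"],2),s["clock"])
W=imaging.camera("wrist");im=W["img"].copy()
for P in lamp_pts(np.eye(3),[579,267,6])[:2]:
    for u in proj(W,P): cv2.circle(im,tuple(int(v) for v in np.round(u)),2,(255,0,0),-1)
save(im,"w1.png"); print(proj(W,s["eef_pos"]))
print([(np.round(d["rect"]),d["p"]) for d in find_in(W,"lamp_mid")])
E
```

```text
[578.6 267.9 170.8] [ 3.141 -0.     1.585] 70.19806777234993 [0.38 0.54 1.31 0.   1.29 0.36] 2.775
[[280.39408256 270.08112399]]
[(array([272.,  65.,  70.,  70.]), 0.92), (array([283., 208.,  58.,  59.]), 0.87), (array([438., 179.,  83.,  62.]), 0.87)]
```

View pics/w1.png

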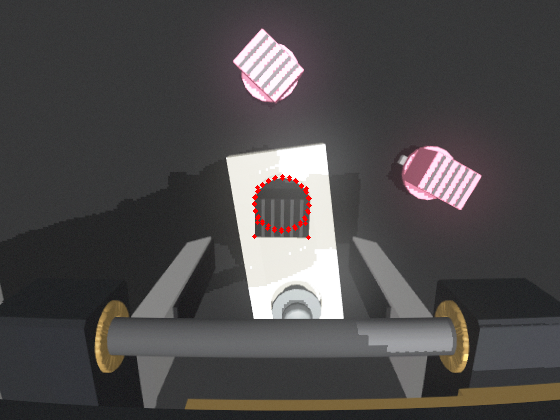

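The black lamp is at wrist pixel (282,208), in line between the open fingers, and the model overlay agrees. The pink ones at (270,65) and (437,180) are look-alikes. Next I go down and grip.

Request:
{"api": "arm_command", "payload": {"steps": [[0.75,0,0,50,0],[0.75,1,0,90,0],[0.75,1,0,106,0],[0.75,1,0,106,0],[0.3,1,0,106,0],[0.3,1,0,106,0],[0.3,1,0,106,0],[0.3,1,0,106,0],[0.3,1,0,106,0]], "force": 8}}

```text
clock: 4.0
eef_pos: [579.5, 268.1, 65.0]
eef_rot: [3.141, -0.0, 1.584]
wrist_force: [-1.2, 0.3, 4.7]
finger_gap: 40.1
finger_force: 8.0
```

Request:
{"api": "arm_command", "payload": {"steps": [[0.3,0,0,-3,0],[0.3,5,0,-3,0],[0.3,9,0,-3,0],[0.3,13,0,-3,0],[0.3,17,0,-3,0],[0.3,21,0,-3,0],[0.3,24,0,-3,0],[0.3,27,0,-3,0],[0.3,27,0,-3,0]]}}

```text
clock: 5.12
eef_pos: [578.9, 295.3, 67.4]
eef_rot: [-3.142, -0.0, 1.584]
wrist_force: [1.0, -1.8, -2.8]
finger_gap: 40.0
finger_force: 8.0
```

```bash
cat > lampfit.py <<'E'
from fit import *
# lamp in hand: tilt th about tool y (head toward tool +x), slide along tool axis dz from TCP, shift dx
def pose(v,s):
    Rt=Ro.from_euler('xyz',s["eef_rot"]).as_matrix()
    R=Rt@Ro.from_euler('y',v[0]).as_matrix()@np.array([[0,1,0],[1,0,0],[0,0,-1.]])  # lamp x=tool y, lamp z=-tool z
    # Ry(+th) on -tool z moves it to -x ; want head to +x => use -th
    R=Rt@Ro.from_euler('y',-v[0]).as_matrix()@np.array([[0,1,0],[1,0,0],[0,0,-1.]])
    tip=np.array(s["eef_pos"])+Rt@np.array([v[2],0,0])-R@np.array([0,0,v[1]]); return R,tip
def fitlamp(cams,s,v0,near):
    obs=[]
    for c in cams:
        _,tip=pose(v0,s); R0,_=pose(v0,s); u=proj(c,tip+R0@[0,0,34])[0]
        rs=sorted(trace(c,"lamp_mid"),key=lambda r:np.hypot(r["rect"][0]-u[0],r["rect"][1]-u[1]))
        if rs and np.hypot(rs[0]["rect"][0]-u[0],rs[0]["rect"][1]-u[1])<near: obs.append((c,rs[0]["region"].astype(float)));print("seen",np.round(rs[0]["rect"]),np.round(u),rs[0]["region"].sum())
    def cost(v):
        R,t=pose(v,s); return sum(np.abs(mask(c,lamp_pts(R,t))-g).sum() for c,g in obs)
    v0=np.array(v0,float)
    r=minimize(cost,v0,method='Nelder-Mead',options=dict(initial_simplex=[v0,v0+[.2,0,0],v0+[0,6,0],v0+[0,0,5]],maxiter=120))
    print("tilt deg %.1f  tip->TCP %.1f  dx %.1f cost %.0f"%(np.degrees(r.x[0]),r.x[1],r.x[2],r.fun)); return r.x
E
python3 - <<'E'
from lampfit import *
s=monitor.read_state();print(np.round(s["eef_pos"],1),np.round(s["wrist_force"],1),s["finger_gap"],s["finger_force"])
cs=[imaging.camera(n) for n in("scene","wrist","top")]
save(np.hstack([cv2.resize(cs[0]["img"][150:240,270:390],(400,300),interpolation=2),cv2.resize(cs[1]["img"],(400,300))]),"tilt.png")
E
```

```text
[578.9 295.3  67.4] [ 1.  -1.8 -2.8] 40.02190228090038 7.997033447027206
```

View pics/tilt.png

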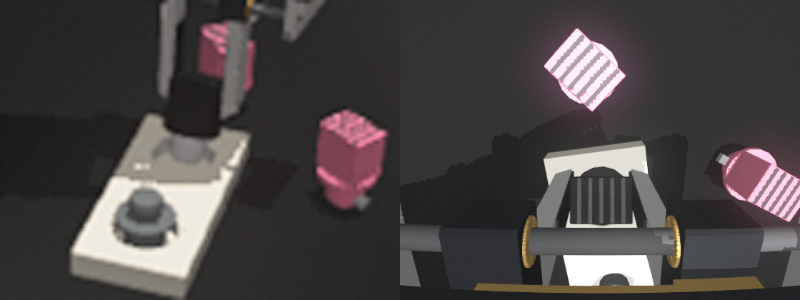

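Request:
{"api": "arm_command", "payload": {"steps": [[0.3,0,0,0,0],[0.3,0,0,0,0],[0.3,0,0,-30,0],[0.3,0,0,-90,0],[0.3,0,0,-150,0],[0.3,0,0,-190,0],[0.3,0,0,-190,0]], "force": 55}}

```text
clock: 6.15
eef_pos: [579.6, 295.5, 261.2]
eef_rot: [3.136, -0.003, 1.584]
wrist_force: [0.8, -1.2, -2.0]
finger_gap: 39.6
finger_force: 55.0
```

```bash
python3 - <<'E'
from lampfit import *
s=monitor.read_state()
cs=[imaging.camera(n) for n in("scene","wrist")]
v=fitlamp(cs,s,[.4,57,0],60); fitlamp(cs[:1],s,v,60); fitlamp(cs[1:],s,v,60)
ims=[]
for c,k in zip(cs,(0,1)):
    im=c["img"].copy()
    for P in lamp_pts(*pose(v,s)):
        for u in proj(c,P): cv2.circle(im,tuple(int(q) for q in np.round(u)),1 if k else 0,(255,0,0),-1)
    if k==0:
        u=proj(c,s["eef_pos"])[0].astype(int); im=im[u[1]-45:u[1]+60,u[0]-70:u[0]+70]
    ims.append(cv2.resize(im,(400,300),interpolation=2))
save(np.hstack(ims),"held.png")
E
```

```text
seen [333. 117.  22.  33.] [333. 115.] 515
seen [283. 274.  89.  78.] [282. 271.] 6312
tilt deg 20.0  tip->TCP 63.5  dx -3.7 cost 328
seen [333. 117.  22.  33.] [332. 118.] 515
tilt deg 26.8  tip->TCP 60.0  dx -5.0 cost 69
seen [283. 274.  89.  78.] [282. 274.] 6312
tilt deg 19.5  tip->TCP 65.7  dx -4.1 cost 203
```

View pics/held.png

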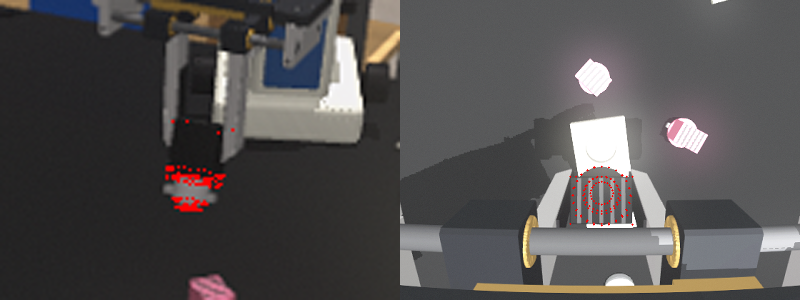

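```bash
cat >> lampfit.py <<'E'
def tcp_for(v,psi,h,px=594.2,py=-217.9,pyaw=0.8,ox=0,oy=0):
    R,p=portT(px,py,145,np.radians(pyaw)); tip=p+R@[ox,oy,h]
    a=np.radians(psi); Rt=np.array([[-np.sin(a),np.cos(a),0],[np.cos(a),np.sin(a),0],[0,0,-1.]])
    s=dict(eef_pos=[0,0,0],eef_rot=Ro.from_matrix(Rt).as_euler('xyz')); Rl,t=pose(v,s)
    print("axis err deg",np.round(np.degrees(np.arccos(Rl[:,2]@R[:,2])),1),"lug ang",np.round(np.degrees(np.arctan2(Rl[:,0]@R[:,1],Rl[:,0]@R[:,0])),1))
    return tip-t
E
python3 - <<'E'
from lampfit import *
t=tcp_for([np.radians(25),62,-4],84,35); print(t); go(*t,84)
E
```

```text
axis err deg 2.9 lug ang 83.8
[ 549.37292198 -214.94952016  232.91185534]
heading 0.8 shift [-509.4  -36.    23.5] turn -83.2 t 6.45
```

Request:
{"api": "arm_command", "payload": {"steps": [[0.3,-509,-36,24,-83],[0.3,-509,-36,24,-83],[0.3,-509,-36,24,-83],[0.3,-509,-36,24,-83],[0.3,-509,-36,24,-83],[0.3,-509,-36,24,-83],[0.3,-509,-36,24,-83],[0.3,-509,-36,24,-83],[0.3,-509,-36,24,-83],[0.3,-509,-36,24,-83],[0.3,-509,-36,24,-83],[0.3,-509,-36,24,-83],[0.3,-509,-36,24,-83]]}}

```text
clock: 8.07
eef_pos: [549.9, -213.6, 233.5]
eef_rot: [3.142, 0.0, 3.034]
wrist_force: [-0.0, -0.2, -1.0]
finger_gap: 39.6
finger_force: 55.0
```

```bash
python3 - <<'E'
from lampfit import *
s=monitor.read_state();print(np.round(s["eef_pos"],1),np.round(s["eef_rot"],3))
cs=[imaging.camera(n) for n in("scene","wrist")]
v=fitlamp(cs[:1],s,[.4,60,-4],60)
ims=[]
for c,k in zip(cs,(0,1)):
    im=c["img"].copy()
    if k==0:
        u=proj(c,s["eef_pos"])[0].astype(int); im=im[u[1]-45:u[1]+105,u[0]-90:u[0]+110]
        ims.append(im.copy())
        im=c["img"].copy()
        for P in lamp_pts(*pose(v,s)):
            h=cv2.convexHull(np.round(proj(c,P)).astype(np.int32)); cv2.polylines(im,[h],True,(255,0,0),1)
        im=im[u[1]-45:u[1]+105,u[0]-90:u[0]+110]; ims[-1]=np.hstack([ims[-1],im]); print("origin",u-[90,45])
    else: ims.append(im)
save(cv2.resize(ims[0],(800,300),interpolation=2),"pa.png")
save(np.vstack([cv2.resize(ims[0],(800,300),interpolation=2),np.hstack([cv2.resize(ims[1],(400,300))]*2)]),"pb.png")
E
```

```text
[ 549.9 -213.6  233.5] [3.142 0.    3.034]
seen [203. 244.  31.  44.] [199. 247.] 1071
tilt deg 20.6  tip->TCP 57.5  dx -7.1 cost 183
origin [101 187]
```

View pics/pb.png

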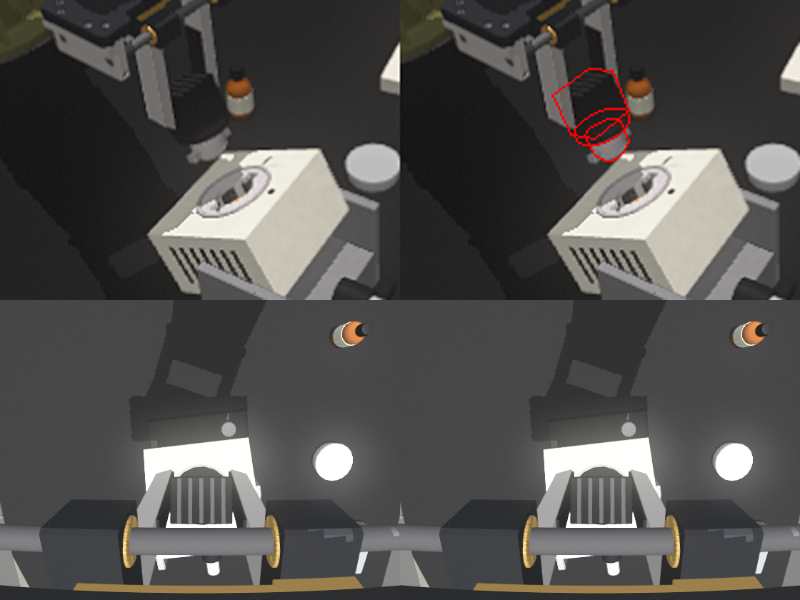

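```bash
cat >> lampfit.py <<'E'
def lugs(R,p):
    return [np.array([[sx*x,y,z] for x in(14,22) for y in(-4,4) for z in(6,12)],float)@R.T+p for sx in(1,-1)]
def fit2(s,use,v0):
    obs=[];yy,xx=np.mgrid[:420,:560]
    for n in use:
        c=imaging.camera(n);R,t=pose(v0,s);u=proj(c,t+R@[0,0,34])[0]
        r=min(trace(c,"lamp_mid"),key=lambda r:np.hypot(r["rect"][0]-u[0],r["rect"][1]-u[1]))
        if n=="scene": keep=~((xx<184+(yy-214)*.21+1)&(yy<251))
        else: keep=(xx>243)&(xx<322)&(yy<312)
        obs.append((c,r["region"].astype(float),keep*(1. if n=="scene" else .3)))
    def cost(v):
        R,t=pose(v,s); return sum((np.abs(mask(c,lamp_pts(R,t)+lugs(R,t))-g)*k).sum() for c,g,k in obs)+.3*(v[2])**2*0
    v0=np.array(v0,float)
    for _ in range(2):
        r=minimize(cost,v0,method='Nelder-Mead',options=dict(initial_simplex=[v0,v0+[.12,0,0],v0+[0,5,0],v0+[0,0,4]],maxiter=100));v0=r.x
    R,t=pose(v0,s); print(use,"tilt %.1f L %.1f dx %.1f cost %.0f"%(np.degrees(v0[0]),*v0[1:],r.fun),"tip",np.round(t,1)); return v0,obs
E
python3 - <<'E'
from lampfit import *
s=monitor.read_state()
v,_=fit2(s,["scene"],[.42,60,-2]); fit2(s,["wrist"],[.42,60,-2]); v,obs=fit2(s,["scene","wrist"],[.42,60,-2])
c=obs[0][0]; im=c["img"].copy();im=cv2.resize(im[200:300,150:270],(480,400),interpolation=2)
# k=4 overlay
R,t=pose(v,s)
for P in lamp_pts(R,t)+lugs(R,t):
    h=cv2.convexHull(np.round((proj(c,P)-[150,200]+.5)*4).astype(np.int32)); cv2.polylines(im,[h],True,(255,0,0),1)
w=obs[1][0]; iw=w["img"].copy()
for P in lamp_pts(R,t)[:2]:
    cv2.polylines(iw,[cv2.convexHull(np.round(proj(w,P)).astype(np.int32))],True,(255,0,0),1)
save(np.hstack([im,cv2.resize(iw[180:340,216:344],(320,400))]),"fit.png")
E
```

```text
['scene'] tilt 20.3 L 57.6 dx -6.2 cost 30 tip [ 575.9 -216.9  179.6]
['wrist'] tilt 19.3 L 54.9 dx -6.0 cost 18 tip [ 573.9 -216.7  181.7]
['scene', 'wrist'] tilt 20.4 L 57.4 dx -5.5 cost 96 tip [ 575.2 -216.8  179.7]
```

View pics/fit.png

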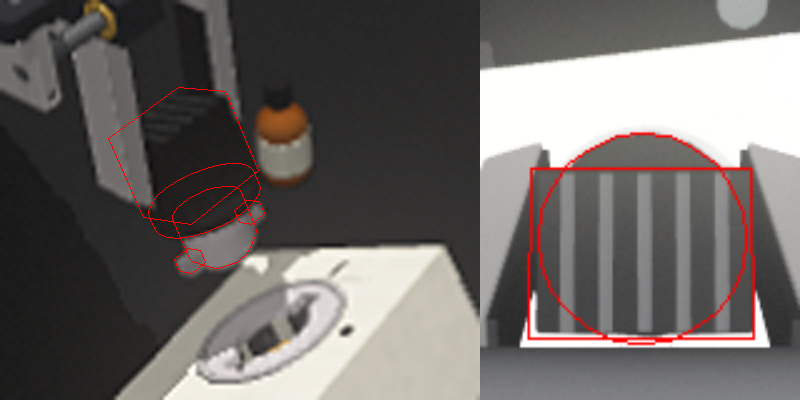

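```bash
python3 - <<'E'
from lampfit import *
s=monitor.read_state();print(np.round(s["eef_pos"],1))
for t,h in((20.4,12),(20.4,2),(22,-6),(24,-13),(25,-23.3)):
    q=tcp_for([np.radians(t),57.5,-5.8],84,h);print(h,np.round(q,1));go(*q,84)
E
```

```text
[ 549.7 -214.5  233.4]
axis err deg 5.3 lug ang 83.8
12 [ 563.4 -215.3  209.8]
heading 83.8 shift [-13.7   0.7  23.7] turn -0.2 t 8.62
axis err deg 5.3 lug ang 83.8
2 [ 567.7 -215.2  200.7]
heading 83.8 shift [-17.9   1.2  32.7] turn -0.2 t 8.62
axis err deg 4.0 lug ang 83.8
-6 [ 569.5 -215.   192.9]
heading 83.8 shift [-19.8   1.6  40.6] turn -0.2 t 8.62
axis err deg 3.0 lug ang 83.8
-13 [ 570.7 -214.8  185.7]
heading 83.8 shift [-20.8   2.   47.7] turn -0.2 t 8.62
axis err deg 2.9 lug ang 83.8
-23.3 [ 574.1 -214.6  176. ]
heading 83.8 shift [-24.3   2.5  57.4] turn -0.2 t 8.62
```

Request:
{"api": "arm_command", "payload": {"steps": [[0.3,-14,1,24,0],[0.3,-16,1,28,0],[0.3,-18,1,33,0],[0.3,-19,1,37,0],[0.3,-20,1,41,0],[0.3,-20,1,41,0]], "force": 30}}

```text
clock: 9.38
eef_pos: [570.2, -215.8, 192.7]
eef_rot: [-3.141, 0.002, 3.033]
wrist_force: [4.3, -1.3, -2.0]
finger_gap: 39.9
finger_force: 30.0
```

```bash
python3 - <<'E'
from lampfit import *
s=monitor.read_state();print(np.round(s["eef_pos"],1),np.round(s["wrist_force"],1),np.round(s["moment"],2))
c=imaging.camera("scene");w=imaging.camera("wrist")
save(np.hstack([cv2.resize(c["img"][220:320,160:280],(480,400),interpolation=2),cv2.resize(w["img"][180:340,216:344],(320,400))]),"ins.png")
E
```

```text
[ 570.2 -215.8  192.7] [ 4.3 -1.3 -2. ] [-0.2  -0.93 -0.05]
```

View pics/ins.png

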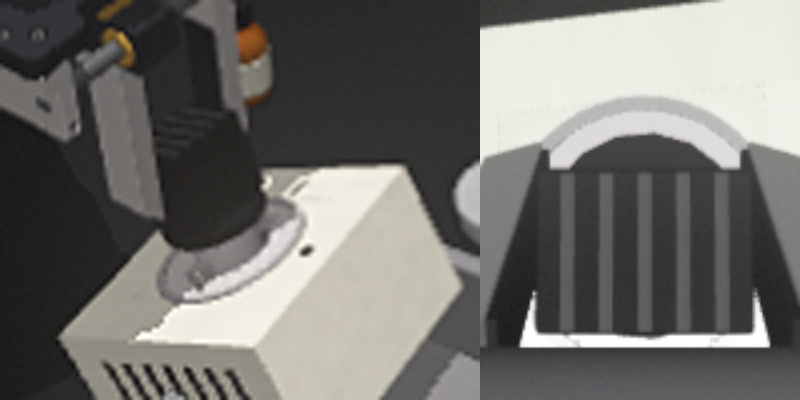

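The nose is in the throat with the lugs at the slots, at crop (210,275), and contact is light. I keep pushing in.

Request:
{"api": "arm_command", "payload": {"steps": [[0.3,-1,0,4,0],[0.3,-2,0,8,0],[0.3,-3,0,11,0],[0.3,-3,0,11,0]]}}

```text
clock: 9.98
eef_pos: [573.4, -216.1, 182.7]
eef_rot: [-3.141, 0.003, 3.033]
wrist_force: [3.1, 0.4, 8.0]
finger_gap: 39.8
finger_force: 30.0
```

Request:
{"api": "arm_command", "payload": {"steps": [[0.3,-1,0,3,0],[0.3,-2,0,5,0],[0.3,-3,0,8,0],[0.3,-3,0,8,0]], "force": 45}}

```text
clock: 10.48
eef_pos: [575.9, -216.6, 176.7]
eef_rot: [-3.14, 0.003, 3.033]
wrist_force: [-9.9, 2.9, 26.6]
finger_gap: 39.9
finger_force: 45.0
```

```bash
python3 - <<'E'
from lampfit import *
s=monitor.read_state();print(np.round(s["eef_pos"],1),np.round(s["wrist_force"],1),np.round(s["moment"],2))
c=imaging.camera("scene");w=imaging.camera("wrist")
save(np.hstack([cv2.resize(c["img"][220:320,160:280],(480,400),interpolation=2),cv2.resize(w["img"][180:340,216:344],(320,400))]),"ins2.png")
E
```

```text
[ 575.9 -216.6  176.7] [-9.9  2.9 26.6] [0.8  1.37 0.04]
```

View pics/ins2.png

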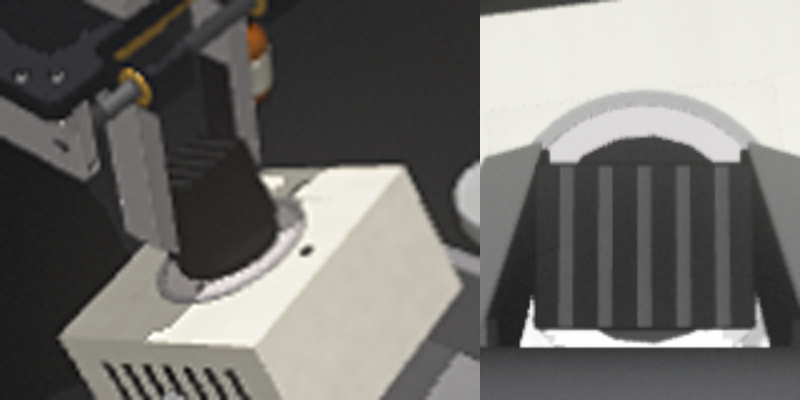

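Flange is down on the face: about 28 N along the axis, well above the spring's 11 N. Now I start the clockwise turn, keeping it pressed and orbiting about the lamp axis.

Request:
{"api": "arm_command", "payload": {"steps": [[0.3,0,0,-0.5,0],[0.3,0,0.5,-0.5,5],[0.3,0,1,-0.5,10],[0.3,0,1.5,-0.5,15],[0.3,-0.3,2,-0.5,20],[0.3,-0.3,2,-0.5,20]], "force": 25}}

```text
clock: 11.32
eef_pos: [576.5, -214.1, 175.4]
eef_rot: [3.141, 0.001, 2.683]
wrist_force: [-0.2, 0.8, 10.6]
finger_gap: 41.8
finger_force: 25.9
```

```bash
python3 - <<'E'
from lampfit import *
s=monitor.read_state();print(np.round(s["eef_pos"],1),np.round(s["wrist_force"],1),np.round(s["moment"],2),s["finger_gap"]);go(0,0,0,0)
E
```

```text
[ 576.5 -214.1  175.4] [-0.2  0.8 10.6] [ 0.87 -0.13  0.56] 41.806060083622874
heading 63.7 shift [612.  -63.1 174.4] turn 63.7 t 11.32
```

```bash
cat > lines.py <<'E'
from lampfit import *
def lug_angle(d=24, near=30):
    s=monitor.read_state();w=imaging.camera("wrist");R,p=portT(594.2,-217.9,145,np.radians(.8))
    ctr=proj(w,p+R@[0,0,68-d])[0]; g=cv2.cvtColor(w["img"],cv2.COLOR_RGB2GRAY)
    L=cv2.createLineSegmentDetector().detect(g)[0][:,0]
    a=[];wt=[]
    for x1,y1,x2,y2 in L:
        l=np.hypot(x2-x1,y2-y1); m=np.hypot((x1+x2)/2-ctr[0],(y1+y2)/2-ctr[1])
        if l>22 and m<near: a.append(np.degrees(np.arctan2(y2-y1,x2-x1))%180);wt.append(l)
    out=[]
    for th in range(-20,110):
        t=np.radians(th);ly=R@np.array([-np.sin(t),np.cos(t),0]);u=proj(w,[p+R@[0,0,68-d]-15*ly,p+R@[0,0,68-d]+15*ly])
        out.append(np.degrees(np.arctan2(*(u[1]-u[0])[::-1]))%180)
    out=np.array(out)
    for x,l in sorted(zip(a,wt),key=lambda q:-q[1])[:8]:
        dd=np.abs((out-x+90)%180-90);print("img ang %.0f len %.0f -> lug angle %d"%(x,l,range(-20,110)[dd.argmin()]))
    print("ctr",ctr.round(),np.round(s["eef_pos"],1),np.round(s["wrist_force"],1),np.round(s["moment"],2),round(s["finger_gap"],1),s["clock"])
    return w
if __name__=="__main__": lug_angle()
E
python3 lines.py
```

```text
img ang 84 len 64 -> lug angle 72
img ang 84 len 63 -> lug angle 72
img ang 85 len 63 -> lug angle 71
img ang 84 len 63 -> lug angle 71
img ang 83 len 62 -> lug angle 72
img ang 84 len 62 -> lug angle 72
img ang 84 len 62 -> lug angle 71
img ang 85 len 62 -> lug angle 71
ctr [270. 279.] [ 576.5 -214.1  175.4] [-0.2  0.8 10.6] [ 0.87 -0.13  0.56] 41.8 11.325
```

Request:
{"api": "arm_command", "payload": {"steps": [[0.3,-1,0.5,3,0],[0.3,-1,0.5,3,0],[0.3,-1.3,1,3,5],[0.3,-1.5,1.5,3,10],[0.3,-1.5,2,3,15],[0.3,-1.5,2,3,15]], "force": 35}}

```text
clock: 12.12
eef_pos: [579.6, -214.7, 174.3]
eef_rot: [3.141, 0.007, 2.422]
wrist_force: [0.6, -7.5, 19.8]
finger_gap: 45.2
finger_force: 39.5
```

```bash
python3 lines.py
```

```text
img ang 76 len 63 -> lug angle 66
img ang 77 len 63 -> lug angle 65
img ang 77 len 63 -> lug angle 65
img ang 77 len 63 -> lug angle 65
img ang 77 len 62 -> lug angle 65
img ang 76 len 62 -> lug angle 66
img ang 77 len 62 -> lug angle 64
img ang 78 len 62 -> lug angle 64
ctr [267. 277.] [ 579.6 -214.7  174.3] [ 0.6 -7.5 19.8] [-0.71 -0.61  1.23] 45.2 12.125
```

Request:
{"api": "arm_command", "payload": {"steps": [[0.56,0,0,0,0],[0.56,0,0,0,0],[0.56,0,0,0,0]]}}

```text
clock: 12.55
eef_pos: [578.0, -213.3, 170.8]
eef_rot: [-3.141, -0.001, 2.422]
wrist_force: [-3.4, -2.8, 3.3]
finger_gap: 52.7
finger_force: 2.9
```

```bash
cat > free.py <<'E'
from lines import *
# silhouette fit of the lamp seated in the port: lug angle, depth, lateral
def fitport(th0,d0):
    w=imaging.camera("wrist");R,p=portT(594.2,-217.9,145,np.radians(.8))
    dd=[];r=min(trace(w,"lamp_mid"),key=lambda r:-r["p"]*r["region"].sum());g=r["region"].astype(float)
    def cost(v):
        Rl=R@Ro.from_euler('xyz',[v[4],v[5],v[0]]).as_matrix();t=p+R@[v[2],v[3],-v[1]]
        return (np.abs(mask(w,lamp_pts(Rl,t)[:2],2)-g)[:312]).sum()
    x0=np.array([np.radians(th0),d0,0,0,0,0]);sx=np.vstack([x0,x0+np.diag([.15,4,2,2,.05,.05])])
    o=minimize(cost,x0,method='Nelder-Mead',options=dict(initial_simplex=sx,maxiter=300));v=o.x
    print("rect",np.round(r["rect"]),"lug %.0f depth %.1f off %.1f %.1f tilt %.1f %.1f cost %.0f of %d"%(np.degrees(v[0]),*v[1:4],*np.degrees(v[4:]),o.fun,g.sum()))
if __name__=="__main__":
    import sys; lug_angle(); fitport(float(sys.argv[1]),21.)
E
python3 free.py 65
```

```text
img ang 75 len 65 -> lug angle 67
img ang 76 len 65 -> lug angle 66
img ang 75 len 64 -> lug angle 68
img ang 75 len 64 -> lug angle 67
img ang 75 len 64 -> lug angle 67
img ang 76 len 63 -> lug angle 66
img ang 76 len 63 -> lug angle 66
img ang 76 len 63 -> lug angle 66
ctr [267. 285.] [ 578.  -213.3  170.8] [-3.4 -2.8  3.3] [-0.48  0.53  0.06] 52.7 12.55
rect [277. 275. 108.  89.] lug 67 depth 27.4 off -1.6 -1.8 tilt -3.0 2.7 cost 99 of 7445
```

Request:
{"api": "arm_command", "payload": {"steps": [[0.56,-3,-3.5,-9,0],[0.56,-3,-3.5,-9,0],[0.48,-3,-3.5,-9,0],[0.48,-3,-3.5,-9,5],[0.48,-3,-3.5,-9,10],[0.48,-3,-3.5,-9,15],[0.48,-3,-3.5,-9,20],[0.48,-3,-3.5,-9,20]], "force": 30}}

```text
clock: 13.7
eef_pos: [580.5, -216.5, 179.9]
eef_rot: [3.136, 0.001, 2.073]
wrist_force: [15.2, 4.1, -5.5]
finger_gap: 47.9
finger_force: 29.9
```

```bash
python3 free.py 55
```

```text
img ang 81 len 66 -> lug angle 40
img ang 80 len 62 -> lug angle 41
img ang 80 len 62 -> lug angle 41
img ang 80 len 62 -> lug angle 41
img ang 80 len 61 -> lug angle 41
img ang 80 len 61 -> lug angle 41
img ang 80 len 60 -> lug angle 41
img ang 80 len 60 -> lug angle 41
ctr [269. 272.] [ 580.5 -216.5  179.9] [15.2  4.1 -5.5] [ 1.11 -3.72  0.54] 47.9 13.7
rect [279. 265. 105.  88.] lug 41 depth 31.2 off -3.3 -5.5 tilt -0.5 2.6 cost 339 of 6803
```

Request:
{"api": "arm_command", "payload": {"steps": [[0.6,0,0,0,0],[0.6,0,0,0,0],[0.6,0,0,-20,0],[0.6,0,0,-40,0],[0.6,0,0,-40,10],[0.6,0,0,-40,20],[0.6,0,0,-40,30],[0.6,0,0,-40,40],[0.6,0,0,-40,50],[0.6,0,0,-40,60],[0.6,0,0,-40,70],[0.6,0,0,-40,80],[0.6,0,0,-40,80]]}}

```text
clock: 15.48
eef_pos: [578.2, -217.8, 219.8]
eef_rot: [-3.141, 0.0, 0.677]
wrist_force: [-0.1, -0.0, -0.6]
finger_gap: 56.7
finger_force: 0.0
```

```bash
python3 - <<'E'
from free import *
go(578,-218,180,-51); lug_angle(21,45); fitport(41,21)
E
```

```text
heading -51.2 shift [-0.3  0.  39.8] turn -0.2 t 15.47
img ang 6 len 49 -> lug angle 41
img ang 5 len 47 -> lug angle 42
img ang 5 len 47 -> lug angle 42
img ang 4 len 46 -> lug angle 43
img ang 4 len 46 -> lug angle 43
img ang 5 len 45 -> lug angle 43
img ang 5 len 45 -> lug angle 43
img ang 5 len 45 -> lug angle 42
ctr [278. 252.] [ 578.2 -217.8  219.8] [-0.1 -0.  -0.6] [0.02 0.11 0.03] 56.7 15.475
rect [292. 233.  85.  99.] lug 41 depth 21.4 off -2.3 -1.1 tilt 2.4 -0.5 cost 294 of 6003
```

Free and seated: lugs at 42°, depth 21.4 mm. Next is the second grip, on the other flats, and the rest of the turn.

Request:
{"api": "arm_command", "payload": {"steps": [[0.6,0,0,20,0],[0.6,0,0,39,0],[0.4,0,0,39,0],[0.4,0,0,39,0],[0.4,0,0,39,6],[0.4,0,0,39,12],[0.4,0,0,39,18],[0.4,0,0,39,24],[0.4,0,0,39,30],[0.4,0,0,39,30]], "force": 30}}

```text
clock: 16.88
eef_pos: [578.7, -218.0, 182.1]
eef_rot: [3.141, -0.001, 0.154]
wrist_force: [-0.5, -1.1, 1.8]
finger_gap: 37.7
finger_force: 3.2
```

```bash
python3 free.py 20
```

```text
img ang 178 len 61 -> lug angle 14
img ang 177 len 59 -> lug angle 16
img ang 177 len 59 -> lug angle 15
img ang 178 len 58 -> lug angle 15
img ang 177 len 56 -> lug angle 15
img ang 178 len 56 -> lug angle 14
img ang 178 len 55 -> lug angle 14
img ang 178 len 55 -> lug angle 14
ctr [282. 278.] [ 578.7 -218.   182.1] [-0.5 -1.1  1.8] [-0.34  0.11  0.08] 37.7 16.875
rect [286. 253.  94. 120.] lug 18 depth 18.0 off -0.4 1.3 tilt 1.6 -0.8 cost 530 of 8442
```

Request:
{"api": "arm_command", "payload": {"steps": [[0.38,0,0,0,5],[0.38,0,0,0,10],[0.38,0,0,0,15],[0.38,0,0,0,18],[0.38,0,0,0,18]], "force": 20}}

```text
clock: 17.65
eef_pos: [578.3, -217.8, 180.7]
eef_rot: [-3.141, 0.0, -0.16]
wrist_force: [-0.5, -0.6, -0.9]
finger_gap: 35.7
finger_force: 3.6
```

```bash
python3 free.py 3
```

```text
img ang 173 len 64 -> lug angle -4
img ang 173 len 60 -> lug angle -3
img ang 173 len 59 -> lug angle -3
img ang 173 len 59 -> lug angle -3
img ang 173 len 59 -> lug angle -3
img ang 173 len 58 -> lug angle -4
img ang 174 len 57 -> lug angle -4
img ang 173 len 57 -> lug angle -4
ctr [285. 278.] [ 578.3 -217.8  180.7] [-0.5 -0.6 -0.9] [-0.26  0.03  0.13] 35.7 17.65
rect [284. 253.  86. 120.] lug 4 depth 22.1 off -2.0 -3.4 tilt -4.7 -3.8 cost 207 of 8452
```

Request:
{"api": "arm_command", "payload": {"steps": [[0.38,0,0,0,8],[0.38,0,0,0,0],[0.38,0,0,0,-8],[0.6,0,0,0,-8],[0.6,0,0,0,-8],[0.6,0,0,0,-8],[0.6,0,0,-20,-8],[0.6,0,0,-45,-8],[0.6,0,0,-45,-8]]}}

```text
clock: 18.92
eef_pos: [578.9, -218.0, 227.6]
eef_rot: [3.14, -0.003, -0.022]
wrist_force: [0.7, -0.1, -0.2]
finger_gap: 56.5
finger_force: 0.0
```

```bash
cat > chk.py <<'E'
from free import *
lug_angle(17,45); fitport(0,17)
R,p=portT(594.2,-217.9,145,np.radians(.8))
obs=[]
for n in("scene","top","wrist"):
    c=imaging.camera(n);
    u=proj(c,p+R@[0,0,17])[0];rs=sorted(trace(c,"lamp_mid"),key=lambda r:np.hypot(*(np.array(r["rect"][:2])-u)))
    if rs: print(n,np.round(rs[0]["rect"],1),"pred17",np.round(u,1))
    if rs and np.hypot(*(np.array(rs[0]["rect"][:2])-u))<40: obs.append((c,rs[0]["region"].astype(float),.15 if n=="wrist" else 1))
for d in(15,16,17,18,19,20,21,22,23):
    best=[]
    def cost(v):
        Rl=R@Ro.from_euler('z',v[0]).as_matrix();t=p+R@[v[1],v[2],-d]
        return sum(k*np.abs(mask(c,lamp_pts(Rl,t)[:2]+([lamp_pts(Rl,t)[2][2::3],] if 0 else []),3)-g)[:400].sum() for c,g,k in obs)
    o=minimize(cost,[0,0,0],method='Nelder-Mead',options=dict(initial_simplex=[[0,0,0],[.1,0,0],[0,2,0],[0,0,2]],maxiter=60));print(d,round(o.fun),np.round(o.x,2))
E
python3 chk.py
```

```text
img ang 0 len 49 -> lug angle -3
img ang 0 len 49 -> lug angle -3
img ang 2 len 48 -> lug angle -5
img ang 0 len 48 -> lug angle -3
img ang 1 len 48 -> lug angle -4
img ang 1 len 46 -> lug angle -4
img ang 0 len 46 -> lug angle -3
img ang 0 len 45 -> lug angle -3
ctr [283. 254.] [ 578.9 -218.   227.6] [ 0.7 -0.1 -0.2] [ 0.    0.18 -0.01] 56.5 18.925
rect [284. 226.  75. 101.] lug -3 depth 19.9 off -5.2 -0.7 tilt 0.1 3.1 cost 100 of 5468
scene [210.2 271.9  38.4  37.5] pred17 [212.9 274.1]
top [431.5 228.2   0.8   8.7] pred17 [437.4 219.6]
wrist [285.9 228.1  73.7 102.6] pred17 [282.8 215.1]
15 769 [-0.03  1.61 -1.2 ]
16 746 [ 0.    0.61 -1.08]
17 728 [-0.03  0.44 -1.03]
18 729 [-0.05 -0.74 -0.91]
19 740 [-0.03 -1.13 -0.97]
20 754 [-0.06 -2.57 -0.84]
21 772 [-0.06 -3.03 -0.51]
22 795 [-0.04 -3.19 -0.55]
23 823 [-0.07 -4.49 -0.26]
```

Request:
{"api": "arm_command", "payload": {"steps": [[0.6,0,0,-60,0],[0.6,-60,120,-60,0],[0.6,-200,150,-60,0],[0.6,-200,150,-60,0],[0.6,-200,150,-60,0],[0.6,-200,150,-60,0]]}}

```text
clock: 20.12
eef_pos: [372.7, -364.8, 286.3]
eef_rot: [3.141, -0.0, -0.025]
wrist_force: [-0.1, -0.4, 0.1]
finger_gap: 56.2
finger_force: 0.0
```

```bash
sed -i 's/("scene","top","wrist")/("scene","top")/' chk.py; python3 chk.py | tail -11; python3 -c "
from h import *
c=imaging.camera('top');s=imaging.camera('scene')
for n in ['plug_mid','oil_bottle','slide_box','dish']: print(n,[np.round(d['rect']) for d in find_in(c,n)[:2]],[np.round(d['rect']) for d in find_in(s,n)[:1]])"
```

```text
ctr [ 52. -74.] [ 372.7 -364.8  286.3] [-0.1 -0.4  0.1] [ 0.03  0.1  -0.04] 56.2 20.125
plug_mid [array([243., 220.,  23.,  18.])] [array([314., 213.,  17.,  19.])]
oil_bottle [array([316., 299.,  19.,  10.]), array([435., 214.,  68.,  65.])] [array([222., 232.,  15.,  27.])]
slide_box [array([320., 150.,  41.,  45.])] [array([362., 285.,  53.,  47.])]
dish [array([324., 218.,  25.,  28.])] [array([290., 271.,  27.,  26.])]Traceback (most recent call last):
  File "chk.py", line 2, in <module>
    lug_angle(17,45); fitport(0,17)
                      ~~~~~~~^^^^^^
  File "free.py", line 5, in fitport
    dd=[];r=min(trace(w,"lamp_mid"),key=lambda r:-r["p"]*r["region"].sum());g=r["region"].astype(float)
            ~~~^^^^^^^^^^^^^^^^^^^^^^^^^^^^^^^^^^^^^^^^^^^^^^^^^^^^^^^^^^^^
ValueError: min() iterable argument is empty
```

```bash
sed -i '2d' chk.py; python3 chk.py
```

```text
scene [211.  273.   37.8  38.7] pred17 [212.9 274.1]
top [438.8 222.9  19.8  31. ] pred17 [437.4 219.6]
15 164 [-0.1 -1.2  0.2]
16 153 [-0.06 -1.35  0.58]
17 137 [-0.06 -1.61  0.65]
18 135 [-0.05 -1.67  0.95]
19 143 [-0.1  -2.16  0.52]
20 162 [-0.06 -2.99  0.88]
21 180 [-0.07 -2.61  0.73]
22 222 [ 0.06 -3.46  1.11]
23 254 [ 0.05 -3.72  0.72]
```

The lamp sits 17 to 18 mm deep, which means it has risen into the notches. Its lugs are 3–4° from locked, and the other objects have not moved.

```bash
python3 -c "
from h import *
print(job.sign_off())"
```

```text
the job is handed in; nothing more can be done
None
```

I fitted the lamp module into the bayonet port, turned it to the stop and let go, then handed the job in at about 20 s. My last camera check put it locked home, about 17.5 mm deep with the lugs 3–4° from the locked direction; the sign-off gave no verdict, and the dust plug, oil bottle, slide box and dish had not moved visibly.

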